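# Run the pin gauge through the oil channel and hold the end plunger on its stop

### The job

Take the slim pin gauge (square handle) out of its stand, lower its pin into the cover's oil channel at the closed start, and run it along the channel, round the bend, slowly (never faster than 10 cm per second inside the channel) to the sprung plunger at the far end. Push the plunger with the pin until it bears firmly on its hard stop, without ramming it, and finish there: the program ends with the gauge still gripped, upright, and holding the plunger firmly on its stop. Leave the thick gauge and the other things on the bench where they are.

Things in the scene. Friction and masses are not known exactly. Their poses are not given: they have to be found in the camera images.
- slim_gauge: Slim pin gauge, about 90 g: steel pin, 10 mm diameter, 28 mm long, below a square aluminium handle 20 x 20 x 60 mm (88 mm overall). Origin: centre of the pin's bottom end; z up the gauge, x and y square to the handle's flats. At the start it stands upright in its stand, the pin hidden in the hole, the handle's foot on the stand's top 40 mm above the table (origin 12 mm above the table).
- fixture: Checking fixture, fixed: dark steel plate 170 (x) x 190 (y) x 8 mm with a grey cover on it. Two bright aluminium ribs 10 mm thick, 12 mm high form an open-topped channel 16 mm wide; floor 16 mm, rib tops 28 mm above the table. Leg 1 runs 60 mm along the fixture's -y, leg 2 along (0.707, -0.707) to the plunger, whose dark housing is 32 mm tall. Origin: centre of the underside, z up.
- channel_start (a point): Point on the channel floor's centre line at the start of leg 1, 16 mm above the table; the pin is lowered in here. The channel is closed by a cross rib 10 mm beyond it.
- channel_mid1 (a point): Point on the channel floor's centre line, halfway along the first leg, 30 mm after channel_start.
- channel_bend (a point): Point on the channel floor's centre line where the two legs meet.
- channel_mid2 (a point): Point on the channel floor's centre line, 26 mm after the bend on the second leg.
- channel_end (a point): Point on the channel floor's centre line, 50 mm after the bend: a centred 10 mm pin standing here just touches the plunger's face at rest. Pushing goes on from here along the second leg.
- plunger (a joint): Travel of the sprung steel plunger, m: 0 at rest (fully out), 0.014 at its hard stop. It slides along leg 2, away from the bend. Its head is a 13 mm disc centred 7.5 mm above the channel floor. Spring: 4 N at rest, 7.5 N at the stop; there it yields no further, and any push above 7.5 N bears on the stop. It springs back when let go. More than 40 N is ramming.
- thick_gauge: Not needed: a thicker pin gauge (20 mm pin, round handle 33 mm in diameter and 45 mm tall) standing upright in the other, equal wooden stand (60 x 60 x 40 mm). Origin: centre of its pin's bottom end. The two stands swap places at random.
- slim_stand: The slim gauge's wooden stand, a fixed block 60 x 60 x 40 mm with a 15 mm wide hole 32 mm deep in the middle of its top. Origin: centre of its underside.
- piston: Bystander: aluminium piston, 80 mm in diameter, 52 mm tall. Origin: centre of its underside.
- liner: Bystander: upright aluminium cylinder liner, 90 mm in diameter, 110 mm tall. Origin: centre of its underside.
- pot: Bystander: small red cup, 48 mm in diameter, 40 mm tall. Origin: centre of its underside.
- conrod: Bystander: steel connecting rod lying flat, 156 mm long, 18 mm tall. Origin: under the middle of its shank.
- sprocket: Bystander: dark steel sprocket lying flat, 94 mm in diameter, 22 mm tall at its hub. Origin: centre of its underside.
- basket: Bystander: red basket of small parts, 150 x 110 x 50 mm. Origin: centre of its underside.

How it is judged:
By the outcome, as a careful person would: the job done as asked, in the order asked, and still so for the second after the job is handed in, while the arm keeps its last pose, push and grip.
It also fails if it takes over 51 s, if anything falls off the work surface, if the arm or the gripper's body presses on something with over 40 N, if the wrist force passes 120 N, or if a joint passes its speed limit or range.

### The arm

A 7-joint arm with a two-finger parallel gripper is mounted at the origin on the work surface. World frame = base frame: x ahead of the robot, y to its left, z up, the work surface at z = 0. Lengths are in m, angles in rad, forces in N, time in s.
With the tool pointing down it reaches from about 0.4 to 0.875 m from the base axis. Payload 19.3 kg.
Tool frame: the origin (TCP) lies midway between the tips of the shut fingers; the grasp point (between the pads) lies 19 mm behind it; z points along the fingers, y is the line along which they close (so a half turn about z gives the same grasp; the last joint's range is limited). The gripper opens to 85 mm and grips with 20 to 120 N. Pads are 22 mm wide; open, the fingers measure 114 mm over their backs; the gripper's body (76 mm by 85 mm) begins 54 mm behind the grasp point. The pads swing forward as they close: fully open they stand 13 mm farther back than shut.
Start: joints at [-0.07, 0.521, -0.036, 1.599, 0.021, 1.021, -0.113], TCP at [0.625, -0, 0.231] pointing down, gripper open.
Joint ranges: [-2.91, 2.91], [-0.3, 2.13], [-1.5, 1.42], [0.17, 2.43], [-1.26, 4.41], [0.16, 1.93], [-2.52, 2.52]. Speed limits (rad/s): [1.89, 1.89, 2.39, 2.39, 3.01, 3.01, 3.01].

### API

Orientations are given as [roll, pitch, yaw] about the fixed x, y, z axes, in that order (R = Rz(yaw) Ry(pitch) Rx(roll)).
In Python, from workcell import bot gives the robot as it stands.
- The arm moves only by the shell command python3 nudge.py 'ROWS' [FORCE]. ROWS is a JSON list of rows, 1 to 5 of them, each of 7 numbers: the finger opening in m, then dx, dy, dz in shares of 0.8 m (1.0 is 0.8 m), then a rotation vector rx, ry, rz in normalised numbers (1 is pi rad); each row is the pose to reach, as a shift and turn from the pose commanded when the command began, along the tool's axes at that moment; what a row does not reach only later rows make up. A row lasts 1/8 s, in which the tool goes at most 0.0625 m and 0.188 rad, less where a joint would pass 70% of its speed; a pose out of reach is approached as far as the arm can. The fingers move at their own pace and stop on an object; FORCE is the grip in N (left out, the last holds). Time passes only in rows, so rows that do not move let the fingers close. It prints the time, the measured TCP pose, the force, the opening and the grip force at its end. No shift or turn number may pass 1 either way. Input that does not fit is refused with a message, and nothing moves.
- bot.observe(): the state, without advancing time (a new reading comes with each control period).
- bot.grab_frame(name): name is "scene" or "side" or "wrist"; returns the picture (420x560x3 uint8, blue, green, red); there is no depth.
- bot.calibration(name): a dict with "vfov" (degrees; the focal length in pixels is half the picture's height over the tangent of half this angle, whatever the lens; pixels are square), "cx", "cy" (the principal point, pixels), "eye" and "attitude" of the camera in the world. Camera axes: x right, y down, z forward; pixel columns grow to the right and rows downward; lengths in m; the calibration is good to about 2 mm. A picture is of the moment at which its call begins: read the wrist's pose just before it. calibration takes no time and is no camera call; for the wrist camera it gives the pose at the moment of the call.
- bot.job_done(): hands the job in; it is judged then, once.
The state is a dict: "clock": time; "qpos": joint angles; "qd": joint speeds; "joint_efforts": joint torques, N m; "position": TCP position; "tool_rot": TCP orientation; "force": force on the tool from outside, world axes, zero at the start; "moment": the same for the moment, N m; "grip_width": finger opening in m; "finger_force": force on a finger pad.
Only numpy, scipy, OpenCV 4.12 (cv2) and the standard library are available. Lean on these libraries where they do the work, as an engineer would, in place of code of your own. Each camera call takes 0.05 s, during which the arm holds its last target. There are 200 camera calls.

## Working session

There is one attempt and no reset: what is moved stays moved. The work goes in short steps, Python scripts to look and compute and a shell command to move; the robot and the scene stay as the last step left them, time stands still between calls to the robot, and variables do not carry over. Pictures are saved under pics/ and viewed, at most 10 in all, crops included, and the job is handed in when it is done.

```bash
mkdir -p pics; ls
python3 - <<'E'
from workcell import bot
import cv2
for n in("scene","side","wrist"):
    c=bot.calibration(n); print(n,c)
    cv2.imwrite(f"pics/{n}0.png",bot.grab_frame(n))
s=bot.observe();print({k:s[k] for k in("clock","position","tool_rot","grip_width","force")})
E
```

```text
nudge.py
pics
workcell.py
scene {'vfov': 47.51696718177862, 'cx': 281.69251832017545, 'cy': 212.86529607411435, 'eye': array([ 1.20803164, -0.3722356 ,  0.88568991]), 'attitude': array([-2.3898576 ,  0.00509455,  0.98171677])}
side {'vfov': 53.06136170705046, 'cx': 277.0795895134417, 'cy': 211.90472577216647, 'eye': array([0.16484568, 0.99295056, 0.8212492 ]), 'attitude': array([-2.21961134, -0.01203534, -2.7576421 ])}
wrist {'vfov': 69.43130324935623, 'cx': 280.93467832930435, 'cy': 211.65023217958955, 'eye': array([0.62458873, 0.06806694, 0.37423875]), 'attitude': array([ 2.86418360e+00,  1.67638025e-03, -4.21511248e-05])}
{'clock': 0.15, 'position': array([ 6.24758378e-01, -3.39395632e-05,  2.30881765e-01]), 'tool_rot': array([-3.14076125e+00,  4.70142530e-05,  1.57076290e+00]), 'grip_width': 0.08563763108384438, 'force': array([0.72693686, 0.44765659, 1.03088317])}
```

View pics/scene0.png

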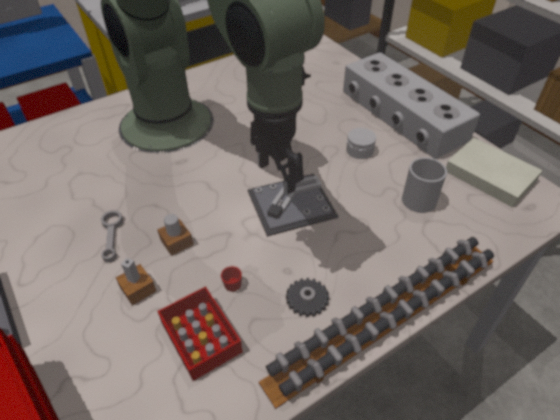

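View pics/side0.png

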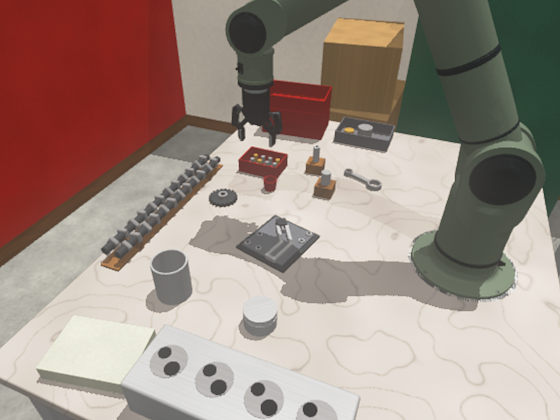

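View pics/wrist0.png

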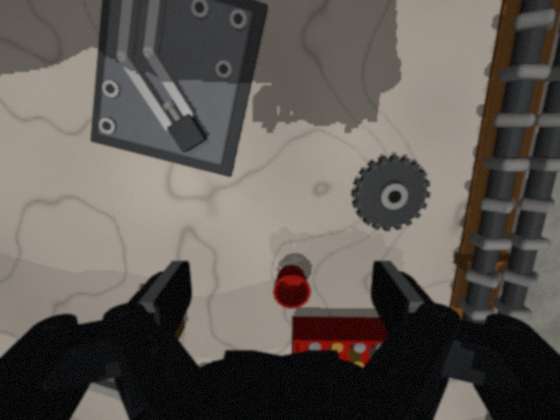

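Scene view: the slim gauge stands in the stand at about (130,268), the thick one at (172,225), the fixture at (290,203). In the side view the slim gauge is at (317,152). The wrist view shows the fixture's bend at about (135,55) and the plunger housing at (187,132).

```bash
cat > h.py <<'E'
import numpy as np, cv2
from scipy.spatial.transform import Rotation as R
def ray(c,u,v):
    f=210/np.tan(np.radians(c["vfov"])/2)
    d=R.from_euler("xyz",c["attitude"]).apply([(u-c["cx"])/f,(v-c["cy"])/f,1]); return np.array(c["eye"]),d/np.linalg.norm(d)
def onz(c,u,v,z):
    e,d=ray(c,u,v); return e+d*(z-e[2])/d[2]
def proj(c,p):
    f=210/np.tan(np.radians(c["vfov"])/2)
    q=R.from_euler("xyz",c["attitude"]).inv().apply(np.array(p)-c["eye"]); return np.array([c["cx"]+f*q[...,0]/q[...,2],c["cy"]+f*q[...,1]/q[...,2]]).T
def tri(obs): # [(c,u,v)]
    A=0;b=0;L=[ray(*o) for o in obs]
    for e,d in L:
        M=np.eye(3)-np.outer(d,d);A=A+M;b=b+M@e
    p=np.linalg.solve(A,b); return p,[np.linalg.norm(np.cross(p-e,d)) for e,d in L]
E
python3 - <<'E'
from workcell import bot
from h import *
S=bot.calibration("scene");D=bot.calibration("side");W=bot.calibration("wrist")
print(tri([(S,129,263),(D,317,146)]),tri([(S,173,218),(D,326,173)]))
for p in((125,48),(187,132),(95,140),(232,175),(267,5)):print(onz(W,*p,.016))
a=cv2.imread("pics/scene0.png")[225:315,75:215];b=cv2.imread("pics/side0.png")[130:220,270:410]
cv2.imwrite("pics/m1.png",np.hstack([cv2.resize(x,(400,257),interpolation=cv2.INTER_CUBIC) for x in(a,b)]))
print(a.shape)
E
```

```text
(array([ 0.53036094, -0.30791134,  0.09809331]), [np.float64(0.00413341810817393), np.float64(0.004133418108173636)]) (array([ 0.45310628, -0.17375795,  0.08184393]), [np.float64(0.0017698732167732826), np.float64(0.0017698732167732499)])
[0.45782869 0.14738223 0.016     ]
[0.51659865 0.0607495  0.016     ]
[0.40974493 0.05183063 0.016     ]
[0.56590722 0.01130935 0.016     ]
[0.60973208 0.18721478 0.016     ]
(90, 140, 3)
```

View pics/m1.png

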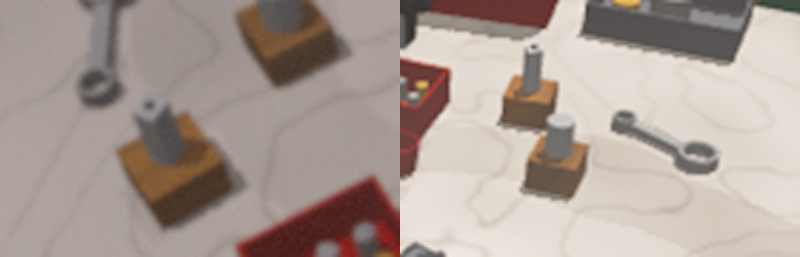

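The rows are not in the units I measure in: shifts go in shares of 0.8 m and turns go in shares of pi rad. I convert before sending: -0.12 m is -0.15, -0.08 m is -0.1.

```bash
python3 nudge.py '[[0.085,0.05,-0.05,0.0375,0,0,0],[0.085,0.0875,-0.1,0.075,0,0,0],[0.085,0.0875,-0.15,0.1,0,0,0],[0.085,0.0875,-0.15,0.1,0,0,0]]'
python3 - <<'E'
from workcell import bot
from h import *
import pickle
c=bot.calibration("wrist");a=bot.grab_frame("wrist");cv2.imwrite("pics/w1.png",a);pickle.dump(c,open("w1.p","wb"));print(c)
cv2.imwrite("pics/w1b.png",cv2.resize(a[0:300,130:530],(800,600),interpolation=cv2.INTER_CUBIC))
E
```

```text
clock: 0.65
position: [0.5019, 0.0701, 0.1501]
tool_rot: [-3.138, 0.001, 1.572]
force: [1.2, 0.7, -0.3]
grip_width: 0.0848
finger_force: 0.0
{'vfov': 69.43130324935623, 'cx': 280.93467832930435, 'cy': 211.65023217958955, 'eye': array([0.50207718, 0.13826947, 0.29351479]), 'attitude': array([2.86342174e+00, 4.38176148e-03, 1.36193742e-03])}
```

View pics/w1b.png

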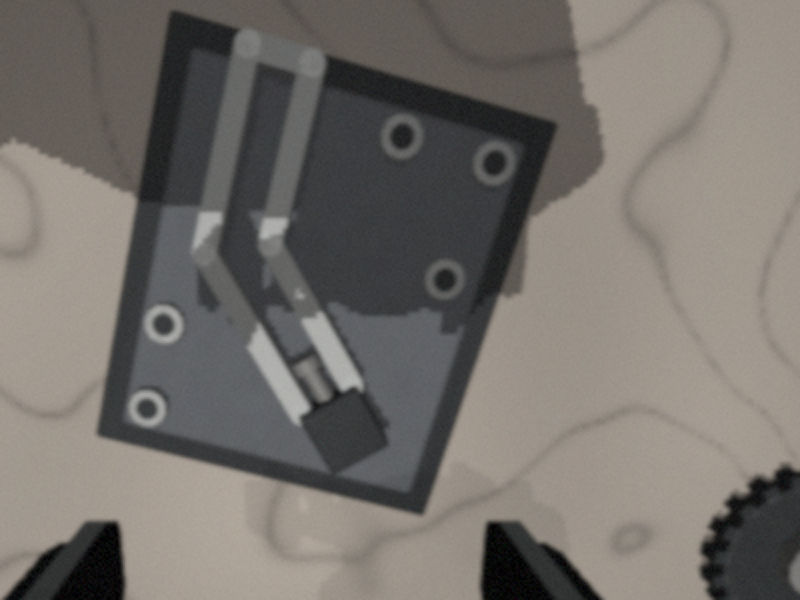

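The enlarged wrist crop shows channel rib end centres at (247,44) and (313,63), rib bend corners at (206,247) and (271,241), and the plunger housing centred near (344,430). Plate corners are at (172,10), (557,124), (424,515) and (98,435).

```bash
cat >> h.py <<'E'
from scipy.optimize import least_squares
RIB=np.array([[-13,15],[13,15],[-13,-65.385],[13,-54.615]])/1000
def chan(p,pts): # p: start x,y,yaw
    c,s=np.cos(p[2]),np.sin(p[2]); return np.array(p[:2])+pts@np.array([[c,s],[-s,c]])
E
python3 - <<'E'
from h import *
import pickle
c=pickle.load(open("w1.p","rb"))
px=lambda a:np.array(a)/2+[130,0]
rib=px([(247,44),(313,63),(206,247),(271,241)])
f=lambda p:(proj(c,np.c_[chan(p,RIB),np.full(4,p[3])])-rib).ravel()
r=least_squares(f,[.46,.2,-.25,.028]);print(r.x,r.fun)
f=lambda p:(proj(c,np.c_[chan(p,RIB),np.full(4,.028)])-rib).ravel()
r=least_squares(f,[.46,.2,-.25]);print(r.x,r.fun)
pl=px([(172,10),(557,124),(424,515),(98,435)])
K=np.array([[-85,95],[85,95],[85,-95],[-85,-95]])/1000
g=lambda p:(proj(c,np.c_[chan(p,K),np.full(4,p[3])])-pl).ravel()
q=least_squares(g,[.5,.1,-.25,.008]);print(q.x,q.fun)
P=chan(r.x,np.array([[0,0],[0,-.03],[0,-.06],[.03535,-.06-.03535]]));print(P)
E
```

```text
[ 0.48852238  0.19880037 -0.25367692  0.02202122] [ 0.77458204  0.03783048 -0.43977647 -0.17065125 -0.07916822  0.91712391
 -0.28766079 -0.7702319 ]
[ 0.48893834  0.1978079  -0.25466689] [ 0.67618362 -1.04905582  0.19260317 -0.9977819  -0.71945823  2.09178852
 -0.22965553  0.34312538]
[ 0.50533394  0.12035565 -0.25316177  0.00529993] [-0.04677523  0.33248338  0.36348594 -0.16204856 -0.19965793 -0.18315854
 -0.16960806 -0.03636534]
[[0.48893834 0.1978079 ]
 [0.48138065 0.16877549]
 [0.47382296 0.13974307]
 [0.49912735 0.09662772]]
```

Converted, -0.3 m is -0.375, -0.24 m is -0.3.

```bash
python3 nudge.py '[[0.085,-0.075,0.0063,-0.025,0,0,0],[0.085,-0.15,0.0125,-0.0625,0,0,0],[0.085,-0.225,0.0188,-0.0875,0,0,0],[0.085,-0.3,0.025,-0.0875,0,0,0],[0.085,-0.375,0.0313,-0.0875,0,0,0]]';python3 nudge.py '[[0.085,-0.075,0,0,0,0,0],[0.085,-0.15,0,0,0,0,0],[0.085,-0.175,0,0,0,0,0],[0.085,-0.175,0,0,0,0,0]]'
python3 - <<'E'
from workcell import bot
from h import *
import pickle
c=bot.calibration("wrist");a=bot.grab_frame("wrist");cv2.imwrite("pics/w2.png",a);pickle.dump(c,open("w2.p","wb"));print(c)
print(proj(c,[.53,-.31,.1]))
E
```

```text
clock: 1.32
position: [0.5307, -0.2311, 0.2224]
tool_rot: [3.139, 0.001, 1.57]
force: [1.0, 0.1, 0.0]
grip_width: 0.0851
finger_force: 0.0
clock: 1.82
position: [0.5297, -0.37, 0.2211]
tool_rot: [3.142, 0.0, 1.568]
force: [0.1, 1.4, -0.3]
grip_width: 0.0849
finger_force: 0.0
{'vfov': 69.43130324935623, 'cx': 280.93467832930435, 'cy': 211.65023217958955, 'eye': array([ 0.52957723, -0.30184377,  0.36458863]), 'attitude': array([ 2.86391972e+00,  6.07843019e-04, -2.35469050e-03])}
[281.64647059 135.26853677]
```

Converted, 0.08 m is 0.1, 0.04 m is 0.05.

```bash
python3 nudge.py '[[0.085,0.025,0.05,0,0,0,0],[0.085,0.0375,0.1,0,0,0,0],[0.085,0.0375,0.1,0,0,0,0]]'
python3 - <<'E'
from workcell import bot
from h import *
import pickle
c=bot.calibration("wrist");a=bot.grab_frame("wrist");cv2.imwrite("pics/w3.png",a);pickle.dump(c,open("w3.p","wb"))
c2=pickle.load(open("w2.p","rb"));b=cv2.imread("pics/w2.png")
o=[]
for k,im in((c2,b),(c,a)):
    u,v=proj(k,[.53,-.31,.08]);u=int(u)-50;v=int(v)-50;print(u,v);o.append(cv2.resize(im[v:v+100,u:u+100],(400,400),interpolation=cv2.INTER_CUBIC))
cv2.imwrite("pics/m2.png",np.hstack(o))
E
```

```text
clock: 2.25
position: [0.6132, -0.334, 0.2209]
tool_rot: [3.14, -0.002, 1.577]
force: [-0.6, -0.3, -0.2]
grip_width: 0.0852
finger_force: 0.0
231 84
143 123
```

View pics/m2.png

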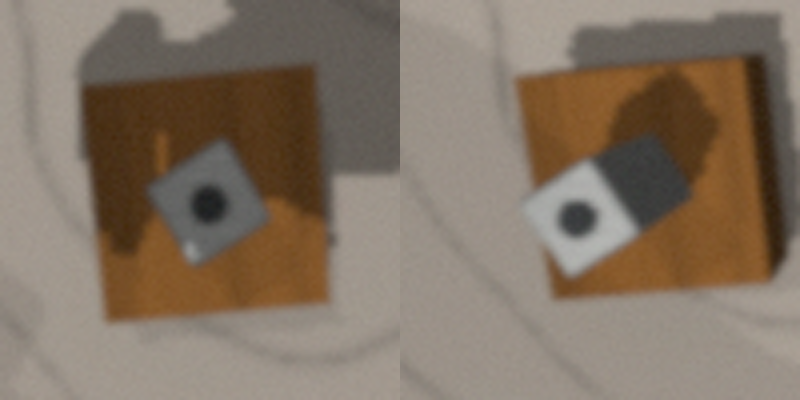

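Left view (first place): gauge top dot at crop (209,204), handle corners (147,187), (225,138), (270,215), (195,267). Right view: dot at (577,219), corners (522,206), (594,159), (640,230), (570,278).

Run:
```python
from h import *
import pickle
from workcell import bot
A=pickle.load(open("w2.p","rb"));B=pickle.load(open("w3.p","rb"))
a=np.array([(209,204),(147,187),(225,138),(270,215),(195,267)])/4+[231,84]
b=(np.array([(577,219),(522,206),(594,159),(640,230),(570,278)])-[400,0])/4+[143,123]
P=np.array([tri([(A,*x),(B,*y)])[0] for x,y in zip(a,b)]);print(P,[max(tri([(A,*x),(B,*y)])[1]) for x,y in zip(a,b)])
for c,p in((A,a),(B,b)):
    q=np.array([onz(c,*x,.1)for x in p])[:,:2];print(q[0],q[1:].mean(0));e=np.roll(q[1:],-1,0)-q[1:]
    print(np.degrees(np.arctan2(e[:,1],e[:,0]))%90,np.linalg.norm(e,axis=1))
s=bot.observe();print(s["position"],s["tool_rot"])
```

```text
[[ 0.53138858 -0.30980292  0.10345966]
 [ 0.51861624 -0.30690124  0.10101525]
 [ 0.53490383 -0.29690067  0.10010286]
 [ 0.54433919 -0.31230333  0.10157523]
 [ 0.5284736  -0.3229479   0.10252508]] [np.float64(0.00013523661707452828), np.float64(0.0007053505263811861), np.float64(0.0005081912028051303), np.float64(0.0003139299047994219), np.float64(0.00028056727189574817)]
[ 0.53135804 -0.3097826 ] [ 0.53140837 -0.30941902]
[30.94143508 31.53811077 34.13735909 31.20699159] [0.01913957 0.01835353 0.01927063 0.01942709]
[ 0.5303688  -0.31050674] [ 0.5313632  -0.31042735]
[31.98575289 30.07297695 33.76812045 29.88633174] [0.0194957  0.01790489 0.01958588 0.01851652]
[ 0.61138328 -0.33562447  0.22105356] [ 3.14141823e+00 -9.67812069e-04  1.57450957e+00]
```

Converted, -0.08 m is -0.1, -0.03 m is -0.0375, 0.9 rad is 0.2865.

```bash
python3 nudge.py '[[0.085,0.0125,-0.0375,0,0,0,0.0573],[0.085,0.025,-0.075,0,0,0,0.1146],[0.085,0.0325,-0.1,0.025,0,0,0.1719],[0.085,0.0325,-0.1,0.05,0,0,0.2292],[0.085,0.0325,-0.1,0.075,0,0,0.2865]]'; python3 nudge.py '[[0.085,0,0,0,0,0,0.0376],[0.085,0,0,0,0,0,0.0376],[0.085,0,0,0,0,0,0.0376],[0.085,0,0,0,0,0,0.0376]]'
cat > go.py <<'E'
import sys
from workcell import bot
from h import *
s=bot.observe();Q=R.from_euler("xyz",s["tool_rot"]);t=np.array([float(x) for x in sys.argv[1:4]]);
y=Q.as_matrix()[:,1];ang=np.degrees(np.arctan2(y[1],y[0]))
print("tool d",np.round(Q.inv().apply(t-s["position"]),4),"y ang",ang.round(2),"tilt z",Q.as_matrix()[:,2].round(4),"F",np.round(s["force"],1),"clk",s["clock"],s["position"].round(4))
E
python3 go.py .5313 -.31 .051
```

```text
clock: 2.92
position: [0.5293, -0.3119, 0.1615]
tool_rot: [3.141, -0.001, 0.665]
force: [0.4, -0.3, -0.1]
grip_width: 0.085
finger_force: 0.0
clock: 3.42
position: [0.5298, -0.3124, 0.1616]
tool_rot: [3.141, -0.0, 0.554]
force: [-0.6, 0.6, -0.4]
grip_width: 0.0853
finger_force: 0.0
tool d [ 0.0025 -0.0013  0.1106] y ang -58.24 tilt z [ 5.e-04  0.e+00 -1.e+00] F [-0.6  0.6 -0.4] clk 3.425 [ 0.5298 -0.3124  0.1616]
```

```bash
python3 nudge.py '[[0.085,0.0031,-0.0016,0.0375,0,0,0],[0.085,0.0031,-0.0016,0.075,0,0,0],[0.085,0.0031,-0.0016,0.1125,0,0,0],[0.085,0.0031,-0.0016,0.1375,0,0,0],[0.085,0.0031,-0.0016,0.1375,0,0,0]]'; python3 go.py .5313 -.31 .051
```

```text
clock: 4.05
position: [0.5307, -0.3097, 0.0504]
tool_rot: [-3.14, 0.001, 0.553]
force: [-1.2, -0.4, 0.6]
grip_width: 0.0852
finger_force: 0.0
tool d [ 0.0004  0.0006 -0.0006] y ang -58.31 tilt z [-1.7e-03  9.0e-04 -1.0e+00] F [-1.2 -0.4  0.6] clk 4.05 [ 0.5307 -0.3097  0.0504]
```

```bash
python3 nudge.py '[[0.03,0,0,0,0,0,0],[0.03,0,0,0,0,0,0],[0.022,0,0,0,0,0,0],[0.01,0,0,0,0,0,0],[0.01,0,0,0,0,0,0]]' 100;python3 nudge.py '[[0.01,0,0,0,0,0,0],[0.01,0,0,0,0,0,0],[0.01,0,0,0,0,0,0]]'; python3 go.py .5313 -.31 .051
```

```text
clock: 4.68
position: [0.5315, -0.31, 0.0519]
tool_rot: [3.141, -0.0, 0.553]
force: [-1.5, 1.8, 7.2]
grip_width: 0.0189
finger_force: 97.3
clock: 5.05
position: [0.5315, -0.31, 0.0519]
tool_rot: [3.141, -0.0, 0.553]
force: [-1.4, 1.4, 7.7]
grip_width: 0.0187
finger_force: 97.3
tool d [-0.0002 -0.0001  0.0009] y ang -58.33 tilt z [ 6.e-04 -2.e-04 -1.e+00] F [-1.4  1.4  7.7] clk 5.05 [ 0.5315 -0.31    0.0519]
```

Converted, -0.118 m is -0.1475, -0.085 m is -0.1063.

```bash
python3 nudge.py '[[0.01,0,0,-0.025,0,0,0],[0.01,0,0,-0.0625,0,0,0],[0.01,0,0,-0.1063,0,0,0],[0.01,0,0,-0.1475,0,0,0],[0.01,0.0125,-0.05,-0.1475,0,0,0]]';python3 nudge.py '[[0.01,0.0225,-0.0725,0,0,0,0],[0.01,0.045,-0.145,0,0,0,0],[0.01,0.0675,-0.2175,0,0,0,0],[0.01,0.09,-0.29,0,0,0,0],[0.01,0.1125,-0.3625,0,0,0,0]]';python3 nudge.py '[[0.01,0.0188,-0.0625,0,0,0,0],[0.01,0.04,-0.1213,0,0,0,0],[0.01,0.04,-0.1213,0,0,0,0],[0.01,0.04,-0.1213,0,0,0,0]]'
python3 go.py .489 .198 .17
python3 - <<'E'
from workcell import bot
from h import *
import pickle
c=bot.calibration("wrist");a=bot.grab_frame("wrist");cv2.imwrite("pics/w4.png",a);pickle.dump(c,open("w4.p","wb"))
print(proj(c,[[.489,.198,.028],[.499,.0966,.028]]))
cv2.imwrite("pics/w4b.png",cv2.resize(a[0:300,130:530],(800,600),interpolation=cv2.INTER_CUBIC))
E
```

```text
clock: 5.68
position: [0.5198, -0.273, 0.1729]
tool_rot: [3.136, -0.003, 0.55]
force: [1.0, 1.5, -1.7]
grip_width: 0.0191
finger_force: 97.8
clock: 6.3
position: [0.4427, 0.0252, 0.1705]
tool_rot: [3.141, -0.002, 0.552]
force: [1.2, 1.1, -1.4]
grip_width: 0.0187
finger_force: 97.8
clock: 6.8
position: [0.4196, 0.1226, 0.17]
tool_rot: [3.141, -0.001, 0.553]
force: [0.2, 0.2, -0.7]
grip_width: 0.0189
finger_force: 97.8
tool d [ 0.0987 -0.0278  0.0001] y ang -58.32 tilt z [ 8.e-04  3.e-04 -1.e+00] F [ 0.2  0.2 -0.7] clk 6.8 [0.4196 0.1226 0.17  ]
[[248.29071974  89.6502597 ]
 [349.31535334 141.82155174]]
```

View pics/w4b.png

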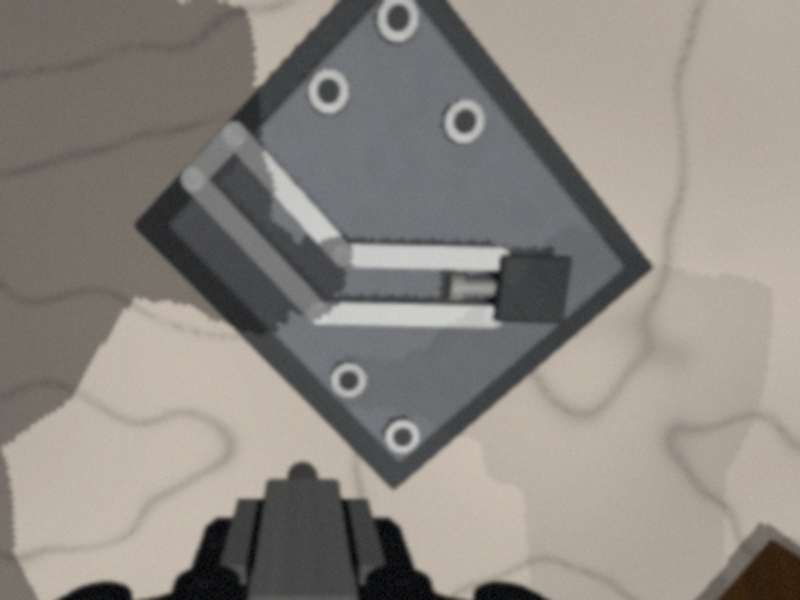

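This view shows rib end centres at (193,181) and (235,134), bend corners at (318,308) and (340,250), the plunger head at about (450,287), and the held pin's tip edge at (302,462).

Run:
```python
from h import *
import pickle
c1=pickle.load(open("w1.p","rb"));c4=pickle.load(open("w4.p","rb"))
px=lambda a:np.array(a)/2+[130,0]
r1=px([(247,44),(313,63),(206,247),(271,241)]);r4=px([(193,181),(235,134),(318,308),(340,250)])
F=lambda p,c,r,z:(proj(c,np.c_[chan(p,RIB),np.full(4,z)])-r).ravel()
print([tri([(c1,*a),(c4,*b)])[0].round(4) for a,b in zip(r1,r4)])
q=least_squares(lambda p:F(p,c4,r4,.028),[.49,.2,-.25]);print("w4",q.x,q.fun.round(1))
q=least_squares(lambda p:np.r_[F(p,c1,r1,.028),F(p,c4,r4,.028)],[.49,.2,-.25]);print("both",q.x,q.fun.round(1))
print(chan(q.x,np.array([[0,0],[0,-.03],[0,-.06],[.03535,-.06-.03535]])))
k1=px([(172,10),(557,124),(424,515),(98,435)]);k4=px([(652,266),(394,488),(136,225)])
K=np.array([[-85,95],[85,95],[85,-95],[-85,-95]])/1000
g=lambda p:np.r_[(proj(c1,np.c_[chan(p,K),np.full(4,.008)])-k1).ravel(),(proj(c4,np.c_[chan(p,K[[2,3,0]]),np.full(3,.008)])-k4).ravel()]
w=least_squares(g,[.5,.12,-.25]);print("plate",w.x,w.fun.round(1))
t=np.array([.4196,.1226,.17]);tx=np.array([np.cos(.553),np.sin(.553),0])
print("tip pred",proj(c4,t+.005*tx-[0,0,.04]),"obs",px((302,462)))
```

```text
[array([0.4789, 0.2149, 0.0262]), array([0.5048, 0.208 , 0.0279]), array([0.4614, 0.139 , 0.036 ]), array([0.4877, 0.1424, 0.0192])]
w4 [ 0.48797556  0.19744611 -0.2367133 ] [-0.8 -1.3 -1.5 -0.5  0.6  1.1  1.8  1.1]
both [ 0.48848823  0.19764421 -0.24654993] [-0.1 -0.7 -0.5 -1.  -0.7  2.6 -0.2  0.6 -0.7 -2.2 -1.1 -1.2  0.1  0.9
  1.6  1. ]
[[0.48848823 0.19764421]
 [0.48116644 0.16855141]
 [0.47384465 0.1394586 ]
 [0.49949816 0.09655007]]
plate [ 0.50499821  0.12018446 -0.25377927] [-1.1 -0.7  1.3 -0.5 -0.1  1.1 -1.4  0.9  2.3 -0.3  0.4  1.  -1.8 -0.9]
tip pred [279.40409635 228.47419184] obs [281. 231.]
```

Converted, 0.0987 m is 0.1234, 0.09 m is 0.1125.

```bash
python3 nudge.py '[[0.01,0.0625,-0.0175,0,0,0,0],[0.01,0.1234,-0.0354,0,0,0,0],[0.01,0.1234,-0.0354,0.05,0,0,0],[0.01,0.1234,-0.0354,0.0938,0,0,0],[0.01,0.1234,-0.0354,0.1125,0,0,0]]';python3 nudge.py '[[0.01,0,0,0.0063,0,0,0],[0.01,0,0,0.0063,0,0,0]]'
python3 go.py .4889 .1985 .074
python3 - <<'E'
from workcell import bot
from h import *
import pickle
S=bot.calibration("scene");D=bot.calibration("side");W=bot.calibration("wrist");o=[]
for n,c,h in(("scene",S,20),("side",D,20),("wrist",W,40)):
    a=bot.grab_frame(n);cv2.imwrite(f"pics/x_{n}.png",a);u,v=proj(c,[.4885,.185,.03]).astype(int);u=max(u,h);v=max(v,h);print(n,u-h,v-h);o.append(cv2.resize(a[v-h:v+h,u-h:u+h],(266,266),interpolation=cv2.INTER_CUBIC))
cv2.imwrite("pics/m3.png",np.hstack(o))
print(proj(W,[.4885,.1977,.034]),proj(S,[.4889,.1985,.034]),proj(D,[.4889,.1985,.034]))
E
```

```text
clock: 7.48
position: [0.4884, 0.1972, 0.078]
tool_rot: [3.141, 0.002, 0.551]
force: [-0.9, 0.0, -0.6]
grip_width: 0.0188
finger_force: 97.8
clock: 7.72
position: [0.4891, 0.1985, 0.0751]
tool_rot: [3.142, -0.001, 0.552]
force: [-0.2, 1.1, 0.5]
grip_width: 0.0188
finger_force: 97.8
tool d [-0.0002 -0.0001  0.0011] y ang -58.36 tilt z [ 8.e-04  4.e-04 -1.e+00] F [-0.2  1.1  0.5] clk 7.725 [0.4891 0.1985 0.0751]
scene 287 162
side 254 229
wrist 256 203
[280.09429831 236.64482536] [312.04847312 179.54735798] [272.60049813 251.37066433]
```

View pics/m3.png

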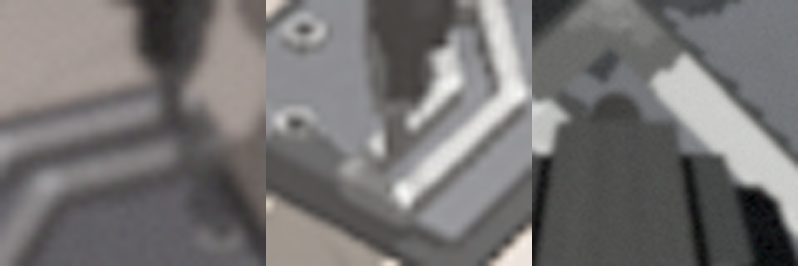

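The side crop (middle) shows the pin's tip at (393,155) between the two ribs at the closed end. In the wrist crop the tip at (617,95) lies inside the channel next to the cross rib. I'll lower it gently.

Converted, 0.011 m is 0.0138, 0.008 m is 0.01.

```bash
python3 nudge.py '[[0.01,0,0,0.005,0,0,0],[0.01,0,0,0.01,0,0,0],[0.01,0,0,0.0138,0,0,0],[0.01,0,0,0.0138,0,0,0]]'
python3 go.py .4889 .1985 .0585
```

```text
clock: 8.38
position: [0.4884, 0.1986, 0.063]
tool_rot: [-3.142, 0.001, 0.553]
force: [0.2, -1.3, -0.6]
grip_width: 0.0187
finger_force: 97.8
tool d [0.0004 0.0003 0.0045] y ang -58.33 tilt z [-5.e-04 -3.e-04 -1.e+00] F [ 0.2 -1.3 -0.6] clk 8.375 [0.4884 0.1986 0.063 ]
```

Converted, 0.005 m is 0.0063, 0.004 m is 0.005.

```bash
python3 nudge.py '[[0.01,0.0005,0.0004,0.0025,0,0,0],[0.01,0.0005,0.0004,0.005,0,0,0],[0.01,0.0005,0.0004,0.0063,0,0,0],[0.01,0.0005,0.0004,0.0063,0,0,0]]'
python3 go.py .4889 .1985 .0575
```

```text
clock: 8.88
position: [0.489, 0.1987, 0.0582]
tool_rot: [-3.142, 0.0, 0.553]
force: [0.0, -0.0, 0.4]
grip_width: 0.0188
finger_force: 97.8
tool d [-0.0002  0.0001  0.0007] y ang -58.33 tilt z [-1.e-04 -0.e+00 -1.e+00] F [ 0.  -0.   0.4] clk 8.875 [0.489  0.1987 0.0582]
```

Converted, -0.021 m is -0.0263, 0.02 m is 0.025.

```bash
python3 nudge.py '[[0.01,-0.0038,0.0038,0,0,0,0],[0.01,-0.0094,0.0088,0,0,0,0],[0.01,-0.015,0.0144,0,0,0,0],[0.01,-0.0206,0.02,0,0,0,0],[0.01,-0.0263,0.025,0,0,0,0]]'
python3 go.py .4814 .1695 .0582
```

```text
clock: 9.5
position: [0.4816, 0.17, 0.0583]
tool_rot: [3.142, 0.0, 0.553]
force: [0.1, 1.3, -0.8]
grip_width: 0.0188
finger_force: 97.8
tool d [-0.0005  0.0003  0.0001] y ang -58.34 tilt z [ 0. -0. -1.] F [ 0.1  1.3 -0.8] clk 9.5 [0.4816 0.17   0.0583]
```

Converted, -0.022 m is -0.0275, 0.021 m is 0.0263.

```bash
python3 nudge.py '[[0.01,-0.0056,0.005,0,0,0,0],[0.01,-0.0113,0.0106,0,0,0,0],[0.01,-0.0169,0.0163,0,0,0,0],[0.01,-0.0225,0.0219,0,0,0,0],[0.01,-0.0275,0.0263,0,0,0,0]]'
python3 go.py .4739 .1404 .0582
python3 - <<'E'
from workcell import bot
from h import *
o=[]
for n,h in(("side",20),("wrist",40)):
    c=bot.calibration(n);a=bot.grab_frame(n);u,v=proj(c,[.478,.135,.03]).astype(int);print(n,u-h,v-h);o.append(cv2.resize(a[v-h:v+h,u-h:u+h],(400,400),interpolation=cv2.INTER_CUBIC))
cv2.imwrite("pics/m4.png",np.hstack(o))
E
```

```text
clock: 10.12
position: [0.4739, 0.1407, 0.0583]
tool_rot: [3.142, 0.0, 0.553]
force: [0.0, 0.2, 0.0]
grip_width: 0.0186
finger_force: 97.8
tool d [-0.0002  0.0003  0.0001] y ang -58.34 tilt z [ 0. -0. -1.] F [0.  0.2 0. ] clk 10.125 [0.4739 0.1407 0.0583]
side 264 219
wrist 250 201
```

View pics/m4.png

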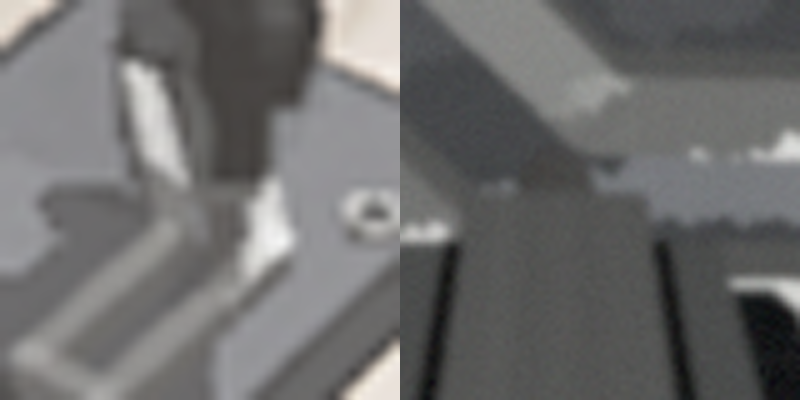

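Run:
```python
from workcell import bot
from h import *
c=bot.calibration("wrist");s=bot.observe();Q=R.from_euler("xyz",s["tool_rot"])
f=lambda u,v,z:Q.inv().apply(onz(c,250+u/5,201+v/5,z)-s["position"])[:2].round(4)
print("upper inner",f(300,155,.028),f(200,155,.028),"pin front",f(157,148,.018),"lower inner",f(360,230,.028),f(360,275,.028),"upper outer",f(300,78,.028))
b=np.array([.4739,.1407,.016])
# expected leg2 axis 8mm edges
```

```text
upper inner [0.0061 0.0186] [0.0061 0.0064] pin front [0.0034 0.0012] lower inner [-0.0037  0.0262] [-0.0097  0.0264] upper outer [0.0159 0.0183]
```

Converted, 0.026 m is 0.0325, 0.0205 m is 0.0256.

```bash
python3 nudge.py '[[0.01,0,0.005,0,0,0,0],[0.01,-0.0003,0.0119,0,0,0,0],[0.01,-0.0004,0.0188,0,0,0,0],[0.01,-0.0005,0.0256,0,0,0,0],[0.01,-0.0006,0.0325,0,0,0,0]]'
python3 nudge.py '[[0.01,-0.0001,0.0063,0,0,0,0],[0.01,-0.0003,0.0125,0,0,0,0],[0.01,-0.0004,0.0188,0,0,0,0],[0.01,-0.0005,0.0225,0,0,0,0],[0.01,-0.0005,0.025,0,0,0,0]]'
python3 go.py .4739 .1404 .0582
```

```text
clock: 10.85
position: [0.4875, 0.1184, 0.0583]
tool_rot: [3.142, -0.0, 0.553]
force: [-0.4, 0.0, -0.1]
grip_width: 0.0189
finger_force: 97.8
clock: 11.48
position: [0.4975, 0.1014, 0.0583]
tool_rot: [-3.142, 0.0, 0.553]
force: [0.2, 0.1, -1.4]
grip_width: 0.0186
finger_force: 97.8
tool d [ 0.0004 -0.0456  0.0001] y ang -58.34 tilt z [-0.  0. -1.] F [ 0.2  0.1 -1.4] clk 11.475 [0.4975 0.1014 0.0583]
```

Converted, 0.008 m is 0.01, 0.006 m is 0.0075.

```bash
python3 nudge.py '[[0.01,0,0.0025,0,0,0,0],[0.01,-0.0001,0.005,0,0,0,0],[0.01,-0.0001,0.0075,0,0,0,0],[0.01,-0.0003,0.01,0,0,0,0],[0.01,-0.0003,0.01,0,0,0,0]]'
python3 go.py .4739 .1404 .0582
python3 nudge.py '[[0.01,0,0.0025,0,0,0,0],[0.01,-0.0001,0.005,0,0,0,0],[0.01,-0.0001,0.0075,0,0,0,0],[0.01,-0.0001,0.0075,0,0,0,0]]'
python3 go.py .4739 .1404 .0582
```

```text
clock: 12.1
position: [0.5013, 0.0948, 0.0583]
tool_rot: [-3.141, 0.0, 0.553]
force: [-2.3, 4.7, -1.1]
grip_width: 0.0189
finger_force: 97.6
tool d [ 0.0006 -0.0532  0.0001] y ang -58.32 tilt z [-2.e-04  2.e-04 -1.e+00] F [-2.3  4.7 -1.1] clk 12.1 [0.5013 0.0948 0.0583]
clock: 12.6
position: [0.5043, 0.0898, 0.0582]
tool_rot: [-3.141, 0.0, 0.553]
force: [-3.2, 5.2, -0.8]
grip_width: 0.0189
finger_force: 97.7
tool d [ 0.0007 -0.059   0.0001] y ang -58.32 tilt z [-4.e-04  3.e-04 -1.e+00] F [-3.2  5.2 -0.8] clk 12.6 [0.5043 0.0898 0.0582]
```

Converted, 0.004 m is 0.005, 0.003 m is 0.0038.

```bash
python3 nudge.py '[[0.01,0,0.0019,0,0,0,0],[0.01,-0.0001,0.0038,0,0,0,0],[0.01,-0.0001,0.005,0,0,0,0],[0.01,-0.0001,0.005,0,0,0,0]]'
python3 go.py .4739 .1404 .0582
python3 nudge.py '[[0.01,0,0.0006,0,0,0,0],[0.01,0,0.0013,0,0,0,0],[0.01,0,0.0013,0,0,0,0]]'
python3 go.py .4739 .1404 .0582
```

```text
clock: 13.1
position: [0.5062, 0.0866, 0.0583]
tool_rot: [-3.141, 0.0, 0.553]
force: [-2.9, 6.4, -0.3]
grip_width: 0.0187
finger_force: 97.7
tool d [ 0.0008 -0.0628  0.0001] y ang -58.3 tilt z [-6.e-04  5.e-04 -1.e+00] F [-2.9  6.4 -0.3] clk 13.1 [0.5062 0.0866 0.0583]
clock: 13.48
position: [0.5067, 0.0857, 0.0582]
tool_rot: [-3.141, 0.0, 0.553]
force: [-3.5, 6.4, 0.1]
grip_width: 0.0187
finger_force: 97.8
tool d [ 0.0008 -0.0637  0.0001] y ang -58.3 tilt z [-6.e-04  5.e-04 -1.e+00] F [-3.5  6.4  0.1] clk 13.475 [0.5067 0.0857 0.0582]
```

```bash
for i in 1; do python3 nudge.py '[[0.01,0,0.0006,0,0,0,0],[0.01,0,0.0013,0,0,0,0],[0.01,0,0.0013,0,0,0,0]]'; done
python3 go.py .4739 .1404 .0582
python3 nudge.py '[[0.01,0,0.0006,0,0,0,0],[0.01,0,0.0006,0,0,0,0],[0.01,0,0.0006,0,0,0,0]]'
python3 go.py .4739 .1404 .0582
```

```text
clock: 13.85
position: [0.507, 0.0853, 0.0582]
tool_rot: [-3.14, 0.001, 0.554]
force: [-4.8, 8.6, 1.6]
grip_width: 0.0192
finger_force: 97.9
tool d [ 0.0009 -0.0643  0.0001] y ang -58.28 tilt z [-1.1e-03  8.0e-04 -1.0e+00] F [-4.8  8.6  1.6] clk 13.85 [0.507  0.0853 0.0582]
clock: 14.22
position: [0.507, 0.0852, 0.0582]
tool_rot: [-3.14, 0.001, 0.554]
force: [-6.2, 10.1, 1.9]
grip_width: 0.0194
finger_force: 98.0
tool d [ 0.0009 -0.0644  0.0001] y ang -58.26 tilt z [-0.0015  0.0011 -1.    ] F [-6.2 10.1  1.9] clk 14.225 [0.507  0.0852 0.0582]
```

Converted, 0.001 m is 0.0013, 0.0005 m is 0.0006.

```bash
python3 nudge.py '[[0.01,0,0.0006,0,0,0,0],[0.01,0,0.0013,0,0,0,0],[0.01,0,0.0013,0,0,0,0],[0.01,0,0.0013,0,0,0,0]]'
python3 go.py .4739 .1404 .0582
python3 - <<'E'
from workcell import bot
from h import *
o=[]
for n,h in(("side",28),("wrist",45)):
    c=bot.calibration(n);a=bot.grab_frame(n);u,v=proj(c,[.507,.085,.03]).astype(int);print(n,u-h,v-h);o.append(cv2.resize(a[v-h:v+h,u-h:u+h],(400,400),interpolation=cv2.INTER_CUBIC))
cv2.imwrite("pics/m5.png",np.hstack(o))
E
```

```text
clock: 14.72
position: [0.5072, 0.0849, 0.0582]
tool_rot: [-3.139, 0.001, 0.555]
force: [-8.1, 14.4, 3.3]
grip_width: 0.0192
finger_force: 98.2
tool d [ 0.0009 -0.0647  0.0001] y ang -58.23 tilt z [-0.0021  0.0017 -1.    ] F [-8.1 14.4  3.3] clk 14.725 [0.5072 0.0849 0.0582]
side 253 198
wrist 234 197
```

View pics/m5.png

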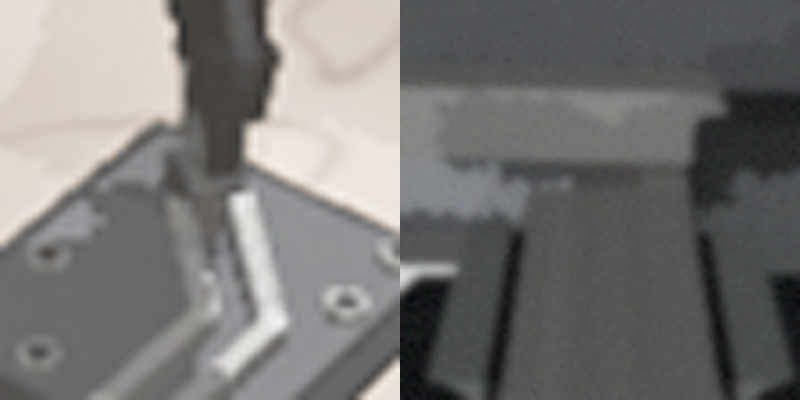

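The pin sits between the ribs against the housing end, with the gauge upright and pushing at 16.5 N, so 9 N of that bears on the stop. I'll press slightly firmer and hand in.

Converted, 0.001 m is 0.0013, 0.0005 m is 0.0006.

```bash
python3 nudge.py '[[0.01,0,0.0006,0,0,0,0],[0.01,0,0.0013,0,0,0,0],[0.01,0,0.0013,0,0,0,0],[0.01,0,0.0013,0,0,0,0]]'
python3 go.py .4739 .1404 .0582
python3 -c "
from workcell import bot
print(bot.job_done())"
```

```text
clock: 15.32
position: [0.5074, 0.0847, 0.0581]
tool_rot: [-3.138, 0.001, 0.555]
force: [-10.4, 17.9, 4.2]
grip_width: 0.019
finger_force: 98.5
tool d [ 0.0009 -0.065   0.0001] y ang -58.2 tilt z [-0.0028  0.0022 -1.    ] F [-10.4  17.9   4.2] clk 15.325 [0.5074 0.0847 0.0581]
the job is handed in; nothing more can be done
None
```

The job is handed in after 15.3 s: the slim gauge is still gripped and upright in the channel, holding the plunger on its hard stop with about 21 N; the hand-in returned no verdict.

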